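# Lock back the sprung belt tensioner with its pin

### The job

The belt grinder's tensioner has to be locked back so that a new belt can be fitted. Take the orange-headed pin from the wooden stand, hold it upright just above the green plate and use its steel shank to push the red lever round against the spring until the pin is over the hole in the plate, then, still holding the lever back, drop the pin fully into the hole and let go, so that the lever stays locked back against the pin. Leave the blue-headed pin where it stands.

Things in the scene. Friction and masses are not known exactly. Their poses are not given: they have to be found in the camera images.
- lock_pin: Locking pin, about 0.1 kg: steel shank 14 mm thick, 56 mm long, its foot tapered over the last 7 mm, under a round orange head 26 mm wide, 44 mm tall. Origin at the centre of its foot, z up. Stands loose in a through hole of a wooden stand (130 x 46 mm, 30 mm tall), foot on the bench, head 56 to 100 mm above it. Take it by the head from above, any yaw.
- spare_pin: Bystander in the stand's other hole, 80 mm from the locking pin: a shorter pin with a round blue head 26 mm wide and 28 mm tall on a 42 mm shank, its top 70 mm above the bench. Origin at the centre of its foot. Which hole has which pin varies.
- tensioner: Green base plate, 140 x 150 mm, 32 mm thick, fixed to the bench. Origin under its centre, z up; the wheel's pivot is at x = +40 mm, the lock hole at x = -45 mm, both y = 0. The red lever (18 mm wide, reaching 131 mm from the pivot) moves in the layer 4 to 20 mm above the plate. At rest it points from the pivot to -x, swung 32 degrees to the +y side. Wheel and bolt end 32 mm above the plate.
- lock_hole (a point): Centre of the hole's mouth in the plate's top; axes as the plate's. Hole 22 mm wide, right through: a pin in it stands on the bench, foot 32 mm below this point. A pin lowered to 6 mm above the plate, 100 mm to the +y side of this point, is clear of the resting lever (53 mm to that side); moved straight along -y to the hole, it pushes the lever before it past the hole.
- tension_wheel (a joint): Angle (rad) of the grooved aluminium tension wheel with its red lever about the vertical pivot: 0 at rest, growing counter-clockwise seen from above, stop at 1.2. A spring drives it back to 0 (0.1 N m at 0, 0.25 N m at 0.75: up to 3 N on the lever at the hole). With the pin in the hole the lever is held at about 0.7.

How it is judged:
At the end, for the whole second after the job is handed in: The orange-headed pin stands in the lock hole, its foot at least 22 mm below the plate's top and within 15 mm of the hole's axis, leaning less than 0.4 rad, at rest, and the wheel is held at more than 0.55 rad (horizontal distance between lock_pin and lock_hole below 0.015 m and z of lock_pin in the frame of lock_hole below -0.022 m and angle between lock_pin's own z axis and vertical below 0.4 rad and value of joint tension_wheel above 0.55 rad and linear speed of lock_pin below 0.03 m/s); the robot touches nothing.
It fails at once if the blue-headed pin is moved more than 30 mm (distance of spare_pin from where it was at the start of the episode above 0.03 m).
It also fails if it takes over 42 s, if anything falls off the work surface, if the arm or the gripper's body presses on something with over 40 N, if the wrist force passes 120 N, or if a joint passes its speed limit or range.

### The arm

A 7-joint arm with a two-finger parallel gripper is mounted at the origin on a cart in front of the work surface, level with it; the furniture and walls round the work are solid. World frame = base frame: x ahead of the robot, y to its left, z up, the work surface at z = 0. Lengths are in m, angles in rad, forces in N, time in s.
With the tool pointing down it reaches from about 0.425 to 0.8 m from the base axis. Payload 8.3 kg.
Tool frame: the origin (TCP) lies between the finger pads; the fingertips stand 19 mm ahead of it and the grasp point (between the pads) is the TCP; z points along the fingers, y is the line along which they close (so a half turn about z gives the same grasp; the last joint's range is limited). The gripper opens to 85 mm and grips with 20 to 120 N. Pads are 22 mm wide; open, the fingers measure 114 mm over their backs; the gripper's body (76 mm by 85 mm) begins 54 mm behind the grasp point. The pads swing forward as they close: fully open they stand 13 mm farther back than shut.
Start: joints at [-1.287, 0.383, 0.016, 1.37, -0.006, 1.388, -0.046], TCP at [0.212, 0.588, 0.25] pointing down, gripper open.
Joint ranges: [-2.95, 2.95], [-0.25, 2.06], [-1.52, 1.56], [0.18, 2.33], [-1.44, 4.58], [0.02, 2.06], [-3.01, 3.01]. Speed limits (rad/s): [2.39, 2.39, 3.01, 3.01, 3.14, 3.14, 3.14].

### API

Orientations are given as a unit quaternion [x, y, z, w].
In Python, from station import robot gives the robot as it stands.
- The arm moves only by the tool arm_command, never from a script. Its argument "deltas" is a list of rows, each an object with "delta_pos": the shift along the tool's x, y, z normalised to -1 to 1, where 1 is 0.75 m, a list of three; "angular": the turn, a rotation vector about the tool's x, y, z normalised to -1 to 1, where 1 is pi rad, a list of three; "gripper": the opening, from 0 (shut) to 1 (fully open). In form: [{"delta_pos": [x, y, z], "angular": [rx, ry, rz], "gripper": gripper}, ...]. A call has 1 to 12 rows; each row is the pose to reach, as a shift and turn from the pose commanded when the call began, along the tool's axes at that moment, turning the shorter way round; what a row does not reach only later rows make up. A row lasts 1/12 s, in which the tool goes at most 41.7 mm and 7.16 degrees, less where a joint would pass 70% of its speed; a pose out of reach is approached as far as the arm can. A call with a number of a shift or a turn outside -1 to 1 is refused whole. A call with a gripper value outside its range is refused whole. The fingers move at their own pace and stop on an object; the grip force is fixed at half the most. Time passes only in rows, so rows that repeat a pose let the fingers close. It gives the time, the measured TCP pose, the force, the opening and the grip force at its end, in the units of the state.
- robot.get_obs(): the state, without advancing time (a new reading comes with each control period).
- robot.grab_frame(name): name is "scene" or "top"; returns a dict with "image" (400x640x3 uint8, blue, green, red), "fx", "fy", "cx", "cy" (pixels), "camera_from_world" (4x4, takes a point from world to camera coordinates). Camera axes: x right, y down, z forward; pixel columns grow to the right and rows downward; lengths in m; the calibration is good to about 2 mm. A picture is of the moment at which its call begins. There is no depth.
- robot.close_job(): hands the job in; it is judged then, once.
Trained networks look in the newest picture that a camera, given by its name, has taken for a name from the list of things; names that differ only in an ending like _2 or _b are one class to them, and where a whole thing is asked for, a point or a joint stands for the part that bears it (a point fixed in the world has none). Each returns a list of dicts, best first, with "confidence" (0 to 1); they miss things now and then, are a little off and sometimes report something else, mostly with a low value. They report only what shows in the picture. A call takes as long as a camera call.
- robot.find_in(camera, query): "centre" ([column, row] in pixels, amid what is visible of it).
- robot.place_of(camera, query): "centre" ([column, row] in pixels: a listed point, or the origin of a listed thing).
The state is a dict: "time": time; "joints": joint angles; "joint_velocities": joint speeds; "joint_efforts": joint torques, N m; "ee_pos": TCP position; "tool_rot": TCP orientation; "wrist_force": force on the tool from outside, world axes, zero at the start; "torque": the same for the moment, N m; "opening": finger opening in m; "grip_force": force on a finger pad.
Only numpy, scipy, OpenCV 4.12 (cv2) and the standard library are available. Lean on these libraries where they do the work, as an engineer would, in place of code of your own. Each camera call takes 0.05 s, during which the arm holds its last target. There are 200 camera calls.

## Working session

There is one attempt and no reset: what is moved stays moved. The work goes in short steps, Python scripts to look and compute and a tool call to move; the robot and the scene stay as the last step left them, time stands still between calls to the robot, and variables do not carry over. Pictures are saved under pics/ and viewed, at most 10 in all, crops included, and the job is handed in when it is done.

Besides the shell and the picture viewer there is one more tool, called as name([rows], argument=value, ...), one row to a line, values as JSON. arm_command: Moves the arm, as the interface text tells. Its arguments: {"type":"object","properties":{"deltas":{"type":"array","items":{"type":"object","properties":{"delta_pos":{"type":"array","items":{"type":"number"}},"angular":{"type":"array","items":{"type":"number"}},"gripper":{"type":"number"}}}}},"required":["deltas"]}

```bash
mkdir -p pics; cat > h.py <<'E'
import numpy as np, cv2
from station import robot
def ray(f,px):
    T=np.array(f["camera_from_world"]);R,t=T[:3,:3],T[:3,3]
    d=R.T@np.array([(px[0]-f["cx"])/f["fx"],(px[1]-f["cy"])/f["fy"],1]);return -R.T@t,d
def atz(f,px,z):
    o,d=ray(f,px);return (o+d*(z-o[2])/d[2]).round(4)
def tri(a,b):
    A=0;B=0
    for f,p in (a,b):
        o,d=ray(f,p);d=d/np.linalg.norm(d);P=np.eye(3)-np.outer(d,d);A=A+P;B=B+P@o
    return np.linalg.solve(A,B).round(4)
def proj(f,p):
    T=np.array(f["camera_from_world"]);c=T[:3,:3]@p+T[:3,3];return [f["fx"]*c[0]/c[2]+f["cx"],f["fy"]*c[1]/c[2]+f["cy"]]
E
python3 - <<'E'
from h import *
F={}
for c in("scene","top"):
    f=F[c]=robot.grab_frame(c);cv2.imwrite(f"pics/{c}0.png",f["image"])
    for q in("lock_pin","spare_pin","tensioner","lock_hole"):
        for n in("find_in","place_of"):
            r=getattr(robot,n)(c,q)[:2]
            z={"lock_hole":.032}.get(q,0)
            if n=="find_in": z={"lock_pin":.078,"spare_pin":.056}.get(q,.032)
            print(c,q,n,[(np.round(x["centre"],1),round(x["confidence"],2),atz(f,x["centre"],z)) for x in r])
o=robot.get_obs();print(o["time"],o["ee_pos"],o["tool_rot"])
E
```

```text
scene lock_pin find_in [(array([298.1, 258.7]), 0.63, array([ 0.5012, -0.1886,  0.078 ]))]
scene lock_pin place_of [(array([298.3, 270.5]), 0.58, array([ 0.4979, -0.184 ,  0.    ]))]
scene spare_pin find_in [(array([343.4, 267.9]), 0.52, array([ 0.5832, -0.1944,  0.056 ]))]
scene spare_pin place_of [(array([340.9, 277.1]), 0.74, array([ 0.5812, -0.1936,  0.    ]))]
scene tensioner find_in [(array([328. , 135.5]), 0.87, array([0.5444, 0.12  , 0.032 ]))]
scene tensioner place_of [(array([326. , 137.6]), 0.92, array([0.5398, 0.1378, 0.    ]))]
scene lock_hole find_in [(array([329. , 132.1]), 0.83, array([0.5463, 0.1295, 0.032 ]))]
scene lock_hole place_of [(array([310.1, 124.9]), 0.8, array([0.5031, 0.1476, 0.032 ])), (array([327.2, 138.9]), 0.54, array([0.543 , 0.1106, 0.032 ]))]
top lock_pin find_in [(array([385.6, 213.5]), 0.77, array([ 0.5067, -0.1874,  0.078 ])), (array([388.5, 175.6]), 0.17, array([ 0.5801, -0.1913,  0.078 ]))]
top lock_pin place_of [(array([380.3, 213.1]), 0.58, array([ 0.5061, -0.189 ,  0.    ]))]
top spare_pin find_in [(array([389.9, 177.3]), 0.44, array([ 0.5784, -0.1978,  0.056 ]))]
top spare_pin place_of [(array([383.1, 179.4]), 0.56, array([ 0.5775, -0.1932,  0.    ]))]
top tensioner find_in [(array([226.5, 191.3]), 0.58, array([0.5429, 0.1309, 0.032 ])), (array([387.9, 176.7]), 0.53, array([ 0.5812, -0.1979,  0.032 ]))]
top tensioner place_of [(array([228.9, 189.4]), 0.96, array([0.5479, 0.1326, 0.    ]))]
top lock_hole find_in [(array([225.2, 188. ]), 0.63, array([0.5496, 0.1338, 0.032 ]))]
top lock_hole place_of [(array([220.4, 211.7]), 0.82, array([0.5009, 0.1421, 0.032 ]))]
0.9 [0.21241103 0.58778796 0.25028531] [ 1.72549994e-01  9.85000761e-01 -6.27980193e-06 -2.08573804e-05]
```

```bash
python3 - <<'E'
import cv2
a=cv2.imread("pics/scene0.png")[60:330,210:430];b=cv2.imread("pics/top0.png")[120:270,150:420]
a=cv2.resize(a,None,fx=2.2,fy=2.2,interpolation=2)[:594];cv2.imwrite("pics/a.png",a)
cv2.imwrite("pics/b.png",cv2.resize(b,None,fx=2.9,fy=2.9,interpolation=2))
E
```

```text
(no output)
```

View pics/a.png

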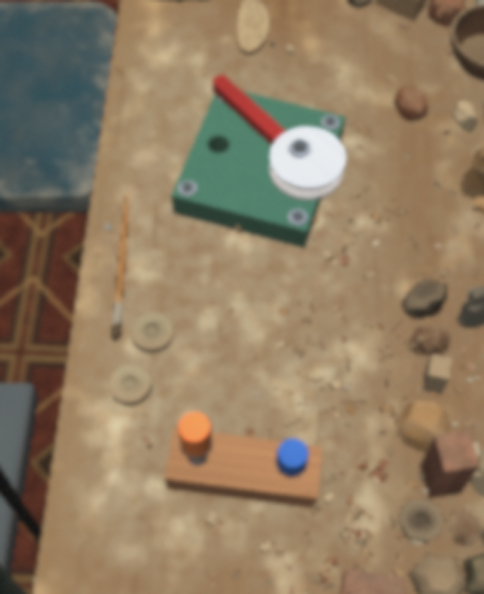

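View pics/b.png

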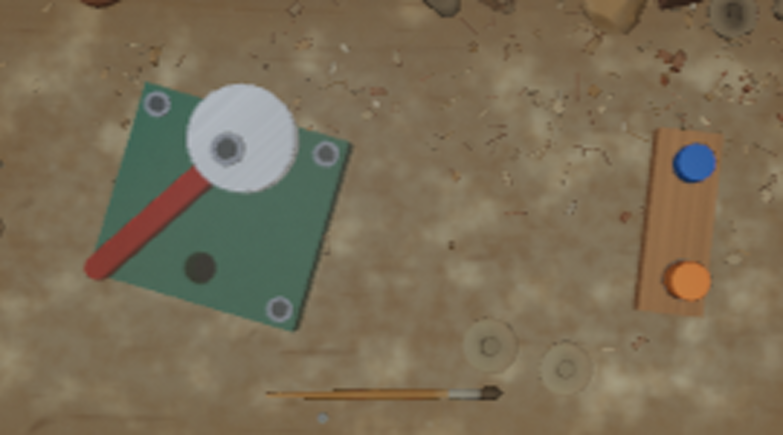

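The top crop shows the hole at about (219, 212) and the pivot bolt at about (229, 171). The orange pin is in the near hole of the stand at (387, 216), the blue one in the far hole, and the lever lies to the left, on the +y side of the plate. These agree with the networks, so I'll refine by colour next.

```bash
python3 - <<'E'
from h import *
from scipy.optimize import least_squares
from scipy.spatial.transform import Rotation as Ro
F={c:robot.grab_frame(c) for c in("scene","top")}
def blob(f,lo,hi):
    h=cv2.cvtColor(f["image"],cv2.COLOR_BGR2HSV);m=cv2.inRange(h,lo,hi)
    n,_,s,c=cv2.connectedComponentsWithStats(m);i=1+s[1:,4].argmax();return c[i],s[i]
for nm,lo,hi in(("orange",(8,170,150),(16,255,255)),("blue",(105,150,90),(125,255,255))):
    b={c:blob(F[c],lo,hi) for c in F};print(nm,b,tri(*[(F[c],b[c][0]) for c in F]))
H={"scene":(309.1,125.5),"top":(219,212.1)}; P={"scene":(346,126.8),"top":(228.6,171)}
for c in F: print(c,"hole",atz(F[c],H[c],.032),"pivot",atz(F[c],P[c],.064))
print("tri",tri(*[(F[c],H[c]) for c in F]),tri(*[(F[c],P[c]) for c in F]))
# plate corners on top face (top crop px)
for p in((146,83),(350,143),(297,329)):
    print(atz(F["top"],(150+p[0]/2.9,120+p[1]/2.9),.032))
o=robot.get_obs();print(Ro.from_quat(o["tool_rot"]).as_matrix().round(4))
E
```

```text
orange {'scene': (array([297.7, 259.7]), array([293, 258,  11,   4,  20], dtype=int32)), 'top': (array([387.42857143, 216.40601504]), array([381, 210,  13,  14, 133], dtype=int32))} [ 0.5009 -0.1909  0.079 ]
blue {'scene': (array([342.38333333, 267.125     ]), array([337, 261,  12,  14, 120], dtype=int32)), 'top': (array([389.06451613, 175.69354839]), array([383, 170,  13,  12, 124], dtype=int32))} [ 0.5811 -0.1951  0.0618]
scene hole [0.5009 0.1458 0.032 ] pivot [0.5826 0.1211 0.064 ]
top hole [0.5   0.145 0.032] pivot [0.5821 0.1213 0.064 ]
tri [0.5005 0.1447 0.0334] [0.5824 0.1214 0.0636]
[0.6289 0.187  0.032 ]
[0.5902 0.0418 0.032 ]
[0.4583 0.0755 0.032 ]
[[-9.405e-01  3.399e-01 -1.000e-04]
 [ 3.399e-01  9.405e-01  0.000e+00]
 [ 1.000e-04  0.000e+00 -1.000e+00]]
```

```bash
cat >> h.py <<'E'
from scipy.spatial.transform import Rotation as Ro
def to(*pts):
    o=robot.get_obs();R=Ro.from_quat(o["tool_rot"]).as_matrix()
    print(o["time"],o["ee_pos"].round(4) if hasattr(o["ee_pos"],"round") else o["ee_pos"],o["opening"],np.round(o["wrist_force"],1))
    for p in pts: d=R.T@(np.array(p)-o["ee_pos"]);print(p,(d/.75).round(4),"rows",round(np.linalg.norm(d)/.0417,1))
E
python3 -c "
from h import *
to((.5,.25,.25),(.501,-.19,.16))"
```

```text
1.0 [0.2124 0.5878 0.2503] 0.08525589053391915 [-0.1 -0.1  0.2]
(0.5, 0.25, 0.25) [-5.137e-01 -2.933e-01  4.000e-04] rows 10.6
(0.501, -0.19, 0.16) [-0.7144 -0.8445  0.1204] rows 20.0
```

arm_command([
  {"delta_pos":[-0.5137,-0.2933,0],"angular":[0,0,0],"gripper":1},
  {"delta_pos":[-0.5137,-0.2933,0],"angular":[0,0,0],"gripper":1},
  {"delta_pos":[-0.5137,-0.2933,0],"angular":[0,0,0],"gripper":1},
  {"delta_pos":[-0.5137,-0.2933,0],"angular":[0,0,0],"gripper":1},
  {"delta_pos":[-0.5137,-0.2933,0],"angular":[0,0,0],"gripper":1},
  {"delta_pos":[-0.5137,-0.2933,0],"angular":[0,0,0],"gripper":1},
  {"delta_pos":[-0.5137,-0.2933,0],"angular":[0,0,0],"gripper":1},
  {"delta_pos":[-0.5137,-0.2933,0],"angular":[0,0,0],"gripper":1},
  {"delta_pos":[-0.5137,-0.2933,0],"angular":[0,0,0],"gripper":1},
  {"delta_pos":[-0.5137,-0.2933,0],"angular":[0,0,0],"gripper":1},
  {"delta_pos":[-0.5137,-0.2933,0],"angular":[0,0,0],"gripper":1},
  {"delta_pos":[-0.5137,-0.2933,0],"angular":[0,0,0],"gripper":1},
])

```text
time: 2.0
ee_pos: [0.5043, 0.2426, 0.2506]
tool_rot: [0.178, 0.984, -0.001, 0.001]
wrist_force: [0.4, -1.1, 0.1]
opening: 0.0854
grip_force: 0.0
```

```bash
python3 -c "
from h import *
to((.501,-.19,.16))"
```

```text
2.0 [0.5043 0.2426 0.2506] 0.08538326543221925 [ 0.4 -1.1  0.1]
(0.501, -0.19, 0.16) [-0.1973 -0.5416  0.1224] rows 10.6
```

arm_command([
  {"delta_pos":[-0.2007,-0.5513,0.12],"angular":[0,0,0],"gripper":1},
  {"delta_pos":[-0.2007,-0.5513,0.12],"angular":[0,0,0],"gripper":1},
  {"delta_pos":[-0.2007,-0.5513,0.12],"angular":[0,0,0],"gripper":1},
  {"delta_pos":[-0.2007,-0.5513,0.12],"angular":[0,0,0],"gripper":1},
  {"delta_pos":[-0.2007,-0.5513,0.12],"angular":[0,0,0],"gripper":1},
  {"delta_pos":[-0.2007,-0.5513,0.12],"angular":[0,0,0],"gripper":1},
  {"delta_pos":[-0.2007,-0.5513,0.12],"angular":[0,0,0],"gripper":1},
  {"delta_pos":[-0.2007,-0.5513,0.12],"angular":[0,0,0],"gripper":1},
  {"delta_pos":[-0.2007,-0.5513,0.12],"angular":[0,0,0],"gripper":1},
  {"delta_pos":[-0.2007,-0.5513,0.12],"angular":[0,0,0],"gripper":1},
  {"delta_pos":[-0.2007,-0.5513,0.12],"angular":[0,0,0],"gripper":1},
  {"delta_pos":[-0.2007,-0.5513,0.12],"angular":[0,0,0],"gripper":1},
])

```text
time: 3.0
ee_pos: [0.4987, -0.1978, 0.1596]
tool_rot: [0.177, 0.984, -0.002, -0.0]
wrist_force: [-1.2, 0.1, -0.0]
opening: 0.0853
grip_force: 0.0
```

arm_command([
  {"delta_pos":[0,0,0],"angular":[0,0,0],"gripper":1},
  {"delta_pos":[0,0,0],"angular":[0,0,0],"gripper":1},
  {"delta_pos":[0,0,0],"angular":[0,0,0],"gripper":1},
  {"delta_pos":[0,0,0],"angular":[0,0,0],"gripper":1},
])

```text
time: 3.33
ee_pos: [0.5016, -0.1882, 0.1605]
tool_rot: [0.171, 0.985, 0.0, 0.0]
wrist_force: [0.4, 0.3, 0.7]
opening: 0.0854
grip_force: 0.0
```

```bash
python3 -c "
from h import *
to((.501,-.19,.082))
a=[robot.grab_frame(c)['image'] for c in('scene','top')]
cv2.imwrite('pics/c.png',cv2.resize(cv2.hconcat([a[0][160:320,210:400],a[1][130:290,320:480]]),None,fx=2.2,fy=2.2))"
```

```text
3.3333 [ 0.5016 -0.1882  0.1605] 0.08537733444417839 [0.4 0.3 0.7]
(0.501, -0.19, 0.082) [ 0.     -0.0026  0.1047] rows 1.9
```

View pics/c.png

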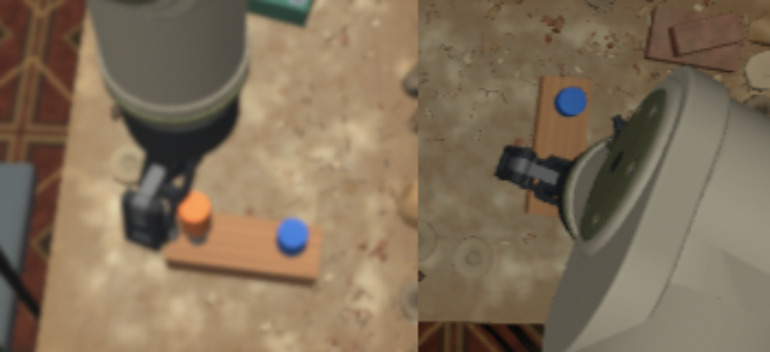

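The scene half of the crop shows the orange head at about (195, 212), just past the near finger at (150, 210), and the blue pin is well clear. Now I'll descend and close.

arm_command([
  {"delta_pos":[0,-0.001,0.035],"angular":[0,0,0],"gripper":1},
  {"delta_pos":[0,-0.001,0.07],"angular":[0,0,0],"gripper":1},
  {"delta_pos":[0,-0.001,0.104],"angular":[0,0,0],"gripper":1},
  {"delta_pos":[0,-0.001,0.104],"angular":[0,0,0],"gripper":1},
  {"delta_pos":[0,-0.001,0.104],"angular":[0,0,0],"gripper":0},
  {"delta_pos":[0,-0.001,0.104],"angular":[0,0,0],"gripper":0},
  {"delta_pos":[0,-0.001,0.104],"angular":[0,0,0],"gripper":0},
  {"delta_pos":[0,-0.001,0.104],"angular":[0,0,0],"gripper":0},
  {"delta_pos":[0,-0.001,0.104],"angular":[0,0,0],"gripper":0},
  {"delta_pos":[0,-0.001,0.104],"angular":[0,0,0],"gripper":0},
  {"delta_pos":[0,-0.001,0.104],"angular":[0,0,0],"gripper":0},
  {"delta_pos":[0,-0.001,0.104],"angular":[0,0,0],"gripper":0},
])

```text
time: 4.43
ee_pos: [0.5017, -0.1909, 0.0836]
tool_rot: [0.172, 0.985, 0.0, 0.001]
wrist_force: [-0.1, 1.0, 6.4]
opening: 0.0247
grip_force: 58.5
```

arm_command([
  {"delta_pos":[0,0,-0.03],"angular":[0,0,0],"gripper":0},
  {"delta_pos":[0,0,-0.06],"angular":[0,0,0],"gripper":0},
  {"delta_pos":[0,0,-0.09],"angular":[0,0,0],"gripper":0},
  {"delta_pos":[0,0,-0.14],"angular":[0,0,0],"gripper":0},
  {"delta_pos":[0,0,-0.14],"angular":[0,0,0],"gripper":0},
  {"delta_pos":[0,0,-0.14],"angular":[0,0,0],"gripper":0},
  {"delta_pos":[0,0,-0.14],"angular":[0,0,0],"gripper":0},
  {"delta_pos":[0,0,-0.14],"angular":[0,0,0],"gripper":0},
])

```text
time: 5.1
ee_pos: [0.5, -0.1904, 0.1861]
tool_rot: [0.172, 0.985, 0.0, -0.001]
wrist_force: [-1.3, 0.3, -1.7]
opening: 0.0248
grip_force: 59.5
```

```bash
python3 -c "
from h import *
to((.528,.2414,.187))
f=robot.grab_frame('scene');p=robot.get_obs()['ee_pos']
for z in (.026,-.026,-.082): print(proj(f,p+np.array([0,0,z])))
cv2.imwrite('pics/d.png',cv2.resize(f['image'][190:320,240:380],None,fx=4,fy=4,interpolation=2))"
```

```text
5.1 [ 0.5    -0.1904  0.1861] 0.024831692867506958 [-1.3  0.3 -1.7]
(0.528, 0.2414, 0.187) [ 0.1605  0.5541 -0.001 ] rows 10.4
[np.float64(293.4690642554094), np.float64(228.39600012008307)]
[np.float64(295.1301329121712), np.float64(241.77952223938414)]
[np.float64(296.6895260925177), np.float64(254.3438271745827)]
```

View pics/d.png

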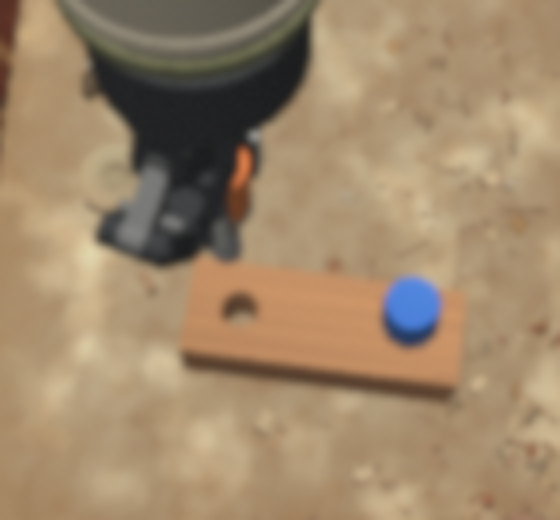

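The pin is held upright, with its foot at about (296.5, 252.5) where I predicted (296.7, 254.3). The blue pin hasn't moved. Next stop is the point beside the lever.

arm_command([
  {"delta_pos":[0.03,0.1,0],"angular":[0,0,0],"gripper":0},
  {"delta_pos":[0.1205,0.4155,0],"angular":[0,0,0],"gripper":0},
  {"delta_pos":[0.1205,0.4155,0],"angular":[0,0,0],"gripper":0},
  {"delta_pos":[0.1205,0.4155,0],"angular":[0,0,0],"gripper":0},
  {"delta_pos":[0.1205,0.4155,0],"angular":[0,0,0],"gripper":0},
  {"delta_pos":[0.1205,0.4155,0],"angular":[0,0,0],"gripper":0},
  {"delta_pos":[0.1205,0.4155,0],"angular":[0,0,0],"gripper":0},
  {"delta_pos":[0.1205,0.4155,0],"angular":[0,0,0],"gripper":0},
  {"delta_pos":[0.1205,0.4155,0],"angular":[0,0,0],"gripper":0},
  {"delta_pos":[0.14,0.484,0],"angular":[0,0,0],"gripper":0},
  {"delta_pos":[0.15,0.519,0],"angular":[0,0,0],"gripper":0},
  {"delta_pos":[0.16,0.554,0],"angular":[0,0,0],"gripper":0},
])

```text
time: 6.15
ee_pos: [0.528, 0.2441, 0.1859]
tool_rot: [0.171, 0.985, -0.0, -0.001]
wrist_force: [0.3, 1.3, -1.0]
opening: 0.0249
grip_force: 59.7
```

arm_command([
  {"delta_pos":[0,0,0],"angular":[0,0,0],"gripper":0},
  {"delta_pos":[0,0,0],"angular":[0,0,0],"gripper":0},
  {"delta_pos":[0,0,0],"angular":[0,0,0],"gripper":0},
  {"delta_pos":[0,0,0],"angular":[0,0,0],"gripper":0},
])

```text
time: 6.48
ee_pos: [0.5293, 0.2388, 0.1867]
tool_rot: [0.174, 0.985, -0.001, -0.0]
wrist_force: [0.6, -0.1, -2.2]
opening: 0.0244
grip_force: 59.7
```

```bash
python3 -c "
from h import *
to((.528,.2414,.122))
p=robot.get_obs()['ee_pos'];a=[]
for c in('scene','top'):
  f=robot.grab_frame(c)
  print([np.round(proj(f,p+np.array([0,0,z])),1) for z in (-.026,-.082)],np.round(proj(f,np.array([.5005,.1453,.032])),1))
  print([(np.round(r['centre'],1),r['confidence']) for r in robot.place_of(c,'lock_pin')[:1]])
  a.append(f['image'])
cv2.imwrite('pics/e.png',cv2.resize(cv2.hconcat([a[0][30:190,250:400],a[1][130:290,150:290]]),None,fx=2.7,fy=2.7,interpolation=2))"
```

```text
6.4833 [0.5293 0.2388 0.1867] 0.02436514519960145 [ 0.6 -0.1 -2.2]
(0.528, 0.2414, 0.122) [0.0027 0.0028 0.0863] rows 1.6
[array([324. ,  52.1]), array([323.7,  71.8])] [308.9 125.7]
[(array([324.7,  70.1]), 0.47)]
[array([149.2, 195.1]), array([160.8, 195.8])] [218.9 211.9]
[(array([157.4, 193.4]), 0.57)]
```

View pics/e.png

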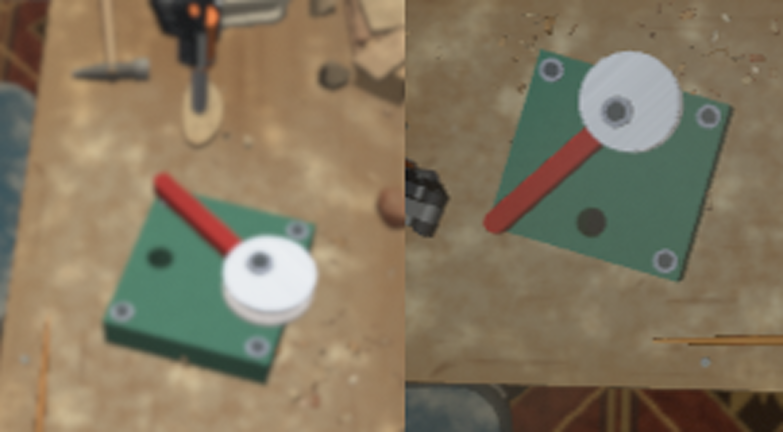

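The shank is upright at about (324, 71) in the scene frame, matching the prediction, and it's clear of the resting lever. I'll lower it, then push along −y.

arm_command([
  {"delta_pos":[0,0,0.03],"angular":[0,0,0],"gripper":0},
  {"delta_pos":[0,0,0.06],"angular":[0,0,0],"gripper":0},
  {"delta_pos":[0,0,0.086],"angular":[0,0,0],"gripper":0},
  {"delta_pos":[0,0,0.086],"angular":[0,0,0],"gripper":0},
  {"delta_pos":[0,0,0.086],"angular":[0,0,0],"gripper":0},
  {"delta_pos":[0,0,0.086],"angular":[0,0,0],"gripper":0},
])

```text
time: 7.18
ee_pos: [0.5298, 0.2408, 0.1241]
tool_rot: [0.173, 0.985, 0.0, 0.001]
wrist_force: [0.2, 0.6, -1.2]
opening: 0.0247
grip_force: 59.6
```

```bash
python3 -c "
from h import *
to((.528,.2414,.122),(.5005,.1453,.122))"
```

```text
7.1833 [0.5298 0.2408 0.1241] 0.02467256549785213 [ 0.2  0.6 -1.2]
(0.528, 0.2414, 0.122) [ 0.0026 -0.0001  0.0028] rows 0.1
(0.5005, 0.1453, 0.122) [-0.0065 -0.133   0.0027] rows 2.4
```

arm_command([
  {"delta_pos":[-0.001,-0.012,0.0025],"angular":[0,0,0],"gripper":0},
  {"delta_pos":[-0.001,-0.024,0.0025],"angular":[0,0,0],"gripper":0},
  {"delta_pos":[-0.002,-0.036,0.0025],"angular":[0,0,0],"gripper":0},
  {"delta_pos":[-0.002,-0.048,0.0025],"angular":[0,0,0],"gripper":0},
  {"delta_pos":[-0.003,-0.06,0.0025],"angular":[0,0,0],"gripper":0},
  {"delta_pos":[-0.004,-0.072,0.0025],"angular":[0,0,0],"gripper":0},
  {"delta_pos":[-0.005,-0.084,0.0025],"angular":[0,0,0],"gripper":0},
  {"delta_pos":[-0.006,-0.096,0.0025],"angular":[0,0,0],"gripper":0},
  {"delta_pos":[-0.006,-0.108,0.0025],"angular":[0,0,0],"gripper":0},
  {"delta_pos":[-0.0065,-0.12,0.0025],"angular":[0,0,0],"gripper":0},
  {"delta_pos":[-0.0065,-0.133,0.0025],"angular":[0,0,0],"gripper":0},
  {"delta_pos":[-0.0065,-0.133,0.0025],"angular":[0,0,0],"gripper":0},
])

```text
time: 8.18
ee_pos: [0.4994, 0.1429, 0.121]
tool_rot: [0.174, 0.985, -0.0, -0.0]
wrist_force: [0.5, 3.4, -0.9]
opening: 0.0244
grip_force: 59.7
```

arm_command([
  {"delta_pos":[0,0,0],"angular":[0,0,0],"gripper":0},
  {"delta_pos":[0,0,0],"angular":[0,0,0],"gripper":0},
  {"delta_pos":[0,0,0],"angular":[0,0,0],"gripper":0},
])

```text
time: 8.43
ee_pos: [0.4999, 0.146, 0.1209]
tool_rot: [0.172, 0.985, 0.0, 0.0]
wrist_force: [0.2, 2.3, -0.5]
opening: 0.0244
grip_force: 59.7
```

```bash
python3 -c "
from h import *
to((.5005,.1453,.084))
p=robot.get_obs()['ee_pos'];a=[]
for c in('scene','top'):
  f=robot.grab_frame(c)
  print([np.round(proj(f,p+np.array([0,0,z])),1) for z in (-.026,-.082)],np.round(proj(f,np.array([.5005,.1453,.032])),1))
  a.append(f['image'])
  print([(np.round(r['centre'],1),r['confidence']) for r in robot.place_of(c,'lock_pin')[:1]])
cv2.imwrite('pics/f.png',cv2.resize(cv2.hconcat([a[0][80:180,260:380],a[1][150:250,180:300]]),None,fx=3.3,fy=3.3,interpolation=2))"
```

```text
8.4333 [0.4999 0.146  0.1209] 0.024414355045545122 [ 0.2  2.3 -0.5]
(0.5005, 0.1453, 0.084) [-0.0011 -0.0006  0.0493] rows 0.9
[array([308.1, 106.9]), array([308.6, 123.5])] [308.9 125.7]
[(array([308.1, 121.8]), 0.66)]
[array([211. , 212.7]), array([217.7, 212.2])] [218.9 211.9]
[]
```

View pics/f.png

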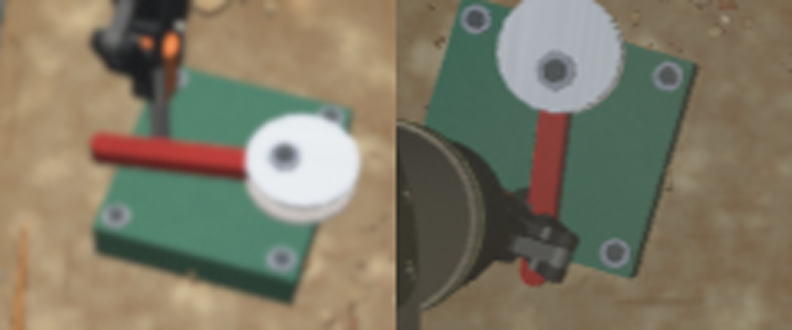

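The lever is pushed round past the hole, and the shank stands against it at about (309, 121) in the scene frame with a 2.3 N side load. Now I'll lower it into the hole slowly.

arm_command([
  {"delta_pos":[-0.0008,-0.0006,0.006],"angular":[0,0,0],"gripper":0},
  {"delta_pos":[-0.0008,-0.0006,0.012],"angular":[0,0,0],"gripper":0},
  {"delta_pos":[-0.0008,-0.0006,0.018],"angular":[0,0,0],"gripper":0},
  {"delta_pos":[-0.0008,-0.0006,0.02],"angular":[0,0,0],"gripper":0},
  {"delta_pos":[-0.0008,-0.0006,0.02],"angular":[0,0,0],"gripper":0},
  {"delta_pos":[-0.0008,-0.0006,0.02],"angular":[0,0,0],"gripper":0},
])

```text
time: 9.13
ee_pos: [0.4998, 0.1445, 0.1053]
tool_rot: [0.173, 0.985, -0.0, -0.001]
wrist_force: [0.9, 2.8, -2.4]
opening: 0.0245
grip_force: 59.8
```

The foot is about 10 mm into the hole with no vertical resistance, so I'll go on.

arm_command([
  {"delta_pos":[0,0,0.006],"angular":[0,0,0],"gripper":0},
  {"delta_pos":[0,0,0.012],"angular":[0,0,0],"gripper":0},
  {"delta_pos":[0,0,0.018],"angular":[0,0,0],"gripper":0},
  {"delta_pos":[0,0,0.024],"angular":[0,0,0],"gripper":0},
  {"delta_pos":[0,0,0.027],"angular":[0,0,0],"gripper":0},
  {"delta_pos":[0,0,0.027],"angular":[0,0,0],"gripper":0},
  {"delta_pos":[0,0,0.027],"angular":[0,0,0],"gripper":0},
])

```text
time: 9.72
ee_pos: [0.4998, 0.1445, 0.0852]
tool_rot: [0.173, 0.985, -0.0, -0.0]
wrist_force: [0.1, 2.9, -2.3]
opening: 0.0243
grip_force: 59.8
```

Now open partly, pause, and retreat straight up.

arm_command([
  {"delta_pos":[0,0,0],"angular":[0,0,0],"gripper":0.6},
  {"delta_pos":[0,0,0],"angular":[0,0,0],"gripper":0.6},
  {"delta_pos":[0,0,0],"angular":[0,0,0],"gripper":0.6},
  {"delta_pos":[0,0,0],"angular":[0,0,0],"gripper":0.6},
  {"delta_pos":[0,0,0],"angular":[0,0,0],"gripper":0.6},
  {"delta_pos":[0,0,-0.02],"angular":[0,0,0],"gripper":0.6},
  {"delta_pos":[0,0,-0.05],"angular":[0,0,0],"gripper":0.6},
  {"delta_pos":[0,0,-0.09],"angular":[0,0,0],"gripper":0.6},
  {"delta_pos":[0,0,-0.14],"angular":[0,0,0],"gripper":0.6},
  {"delta_pos":[0,0,-0.19],"angular":[0,0,0],"gripper":0.6},
  {"delta_pos":[0,0,-0.22],"angular":[0,0,0],"gripper":0.6},
  {"delta_pos":[0,0,-0.22],"angular":[0,0,0],"gripper":0.6},
])

```text
time: 10.72
ee_pos: [0.5027, 0.1451, 0.2566]
tool_rot: [0.173, 0.985, 0.003, 0.004]
wrist_force: [-0.2, 0.6, 0.1]
opening: 0.0516
grip_force: 0.0
```

arm_command([
  {"delta_pos":[0.02,0.04,0],"angular":[0,0,0],"gripper":0.6},
  {"delta_pos":[0.04,0.08,0],"angular":[0,0,0],"gripper":0.6},
  {"delta_pos":[0.06,0.12,0],"angular":[0,0,0],"gripper":0.6},
  {"delta_pos":[0.07,0.16,0],"angular":[0,0,0],"gripper":0.6},
  {"delta_pos":[0.07,0.2,0],"angular":[0,0,0],"gripper":0.6},
  {"delta_pos":[0.07,0.2,0],"angular":[0,0,0],"gripper":0.6},
  {"delta_pos":[0.07,0.2,0],"angular":[0,0,0],"gripper":0.6},
  {"delta_pos":[0.07,0.2,0],"angular":[0,0,0],"gripper":0.6},
])

```text
time: 11.38
ee_pos: [0.5019, 0.3028, 0.25]
tool_rot: [0.173, 0.985, -0.001, -0.0]
wrist_force: [0.2, -0.3, -0.5]
opening: 0.0511
grip_force: 0.0
```

```bash
python3 -c "
from h import *
to();a=[]
for c in('scene','top'):
  f=robot.grab_frame(c);a.append(f['image'])
  print(np.round(proj(f,np.array([.5005,.1453,.1])),1),np.round(proj(f,np.array([.5005,.1453,.0])),1),[(np.round(r['centre'],1),r['confidence']) for r in robot.place_of(c,'lock_pin')[:1]])
cv2.imwrite('pics/g.png',cv2.resize(cv2.hconcat([a[0][80:180,260:380],a[1][150:250,180:300]]),None,fx=3.3,fy=3.3,interpolation=2))"
```

```text
11.3833 [0.5019 0.3028 0.25  ] 0.05111220156261012 [ 0.2 -0.3 -0.5]
[308.3 105.5] [309.2 134.3] []
[210.8 212.4] [222.2 211.6] [(array([218.8, 211.9]), 0.78)]
```

View pics/g.png

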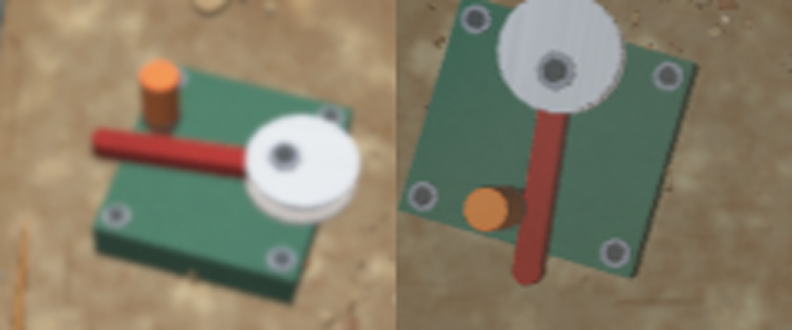

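```bash
python3 -c "
from h import *
F=[robot.grab_frame(c) for c in('scene','top')]
s=(260+160/3.3,80+75/3.3); t=(180+89.5/3.3,150+209/3.3)
print('head top',tri((F[0],s),(F[1],t)))
for z in(.09,.1,.11,.12,.13): print(z,atz(F[0],s,z),atz(F[1],t,z))
s=(260+160/3.3,80+124/3.3);print('head bottom if z=.056 front rim',atz(F[0],s,.056))"
```

```text
head top [0.4996 0.1518 0.1012]
0.09 [0.4998 0.1617 0.09  ] [0.4984 0.1546 0.09  ]
0.1 [0.5005 0.153  0.1   ] [0.4986 0.1521 0.1   ]
0.11 [0.5012 0.1443 0.11  ] [0.4989 0.1496 0.11  ]
0.12 [0.5019 0.1356 0.12  ] [0.4991 0.1471 0.12  ]
0.13 [0.5026 0.1269 0.13  ] [0.4994 0.1445 0.13  ]
head bottom if z=.056 front rim [0.4998 0.1489 0.056 ]
```

The head top triangulates to z = 0.101, so the pin is fully seated. It leans slightly, about 7 mm at the top, with the lever held against it. I'm handing the job in.

```bash
python3 -c "
from station import robot
print(robot.close_job())"
```

```text
the job is handed in; nothing more can be done
None
```

The job is handed in, though no verdict came back: by the last pictures the orange pin is fully in the lock hole holding the lever back, the gripper is clear, and the blue pin was not touched.

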